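# Clamp a rubber bushing in the cross-drilling jig

## Task

Get the rubber bushing in the green drilling jig ready to be drilled, by pushing only; nothing is gripped and the bushing is not lifted. With the fingertips push the bushing along its nest until it is fully home at the far end, then swing the steel clamp strap over it with the outside of a finger until the strap meets its stop, and then push the red-gripped cam lever all the way down so that the strap's foot clamps the bushing. Leave the things standing round the jig where they are.

Things in the scene. Friction and masses are not known exactly. Their poses are not given: they have to be found in the camera images.
- jig: cross-drilling jig fixed to the bench: green base plate, 14 mm high, x -100 to +90, y -67 to +138 mm. Origin on the bench under the centre of a bushing that is fully home in the nest; x runs along the nest to its closed far end (roughly away from the robot), y to the strap's pivot, z up
- bushing: the black rubber bushing to be clamped, 49 mm across, 39 mm high, about 80 g, loose, upright in the nest on the base plate, 20 to 34 mm short of home. Origin at the centre of its underside; home is x = 0, y = 0 in the jig's frame. Its top is 53 mm above the bench
- nest_home (a point): point on the base plate, 14 mm above the bench, where the centre of the bushing's underside is when it is fully home at the closed end of the nest
- nest_mouth (a point): centre of the nest's open mouth, level with the wall tops, 68 mm before nest_home. The nest is a U of aluminium walls on the base plate, inner width 52 mm, wall tops 31 mm above the bench; the mouth is flared and the floor before it is free, so a finger can enter from there behind the bushing
- drill_guide (a point): centre of the top of the aluminium drill-guide block with the brass drill bush that closes the far end of the nest: 22 mm along jig x, 52 mm along y, top 48 mm above the bench
- strap_pivot (a point): point on the vertical axis about which the clamp strap swings, 68 mm above the bench, at x = 0, y = 90 mm in the jig's frame
- strap_end (a point): centre of the rounded free end of the strap, at mid thickness, 108 mm from the pivot axis. The strap is a level steel bar 28 mm wide, 14 mm thick, ending 14 mm beyond this point; lever up, its underside is 61 and its top 75 mm above the bench. Pushed sideways near its end it needs 2 to 4 N and stays where left. A screw head stands to 92 mm height at 90 mm from the pivot
- strap (a joint): swing of the clamp strap, rad: 0 = on its stop, pointing along -y of the jig, foot over the bushing's home; larger = open toward the nest's mouth (1.57 = pointing along -x of the jig; limit 1.75). Seen in the jig's frame it points from the pivot along (-sin q, -cos q)
- foot: round black rubber foot, 25 mm across, on a spring under the strap, 90 mm from the pivot; origin at the centre of its underside. With the lever up it passes 2 to 3 mm above the bushing; with strap over and lever down it presses on the bushing with about 10 N
- lever_hinge (a point): centre of the cam lever's level hinge, on the strap's pivot axis, 90 mm above the bench, in a steel clevis 21 mm wide whose top is 100 mm above the bench. The lever turns with the strap and points away from the strap's free end: with the strap over the nest, along +y of the jig
- lever_grip (a point): point on top of the lever's red grip, to push on. The grip is about 20 mm thick, from 60 to 103 mm from the hinge. In the vertical plane of the strap this point lies 88 cos q - 16.5 sin q mm out from the hinge and 88 sin q + 16.5 cos q mm above it (q = cam_lever)
- cam_lever (a joint): angle of the cam lever above level, rad: 0 = fully down, on its stop; starts raised at 0.8 to 0.97, limit 1.0. It needs 3 to 6 N at the grip, pushed down along its arc, and stays where it is left; going down it draws the strap down by 5 mm
- bush_02: loose black rubber bushing, 47 mm across and 39 mm high, waiting on the bench at the right; bystander, origin at the centre of its underside
- bush_03: as bush_02, 48 mm across; bystander
- bush_04: as bush_02, 48 mm across; bystander
- cap_1: translucent white silicone cap, 50 mm across and 38 mm high, on the bench to the right of the jig; bystander, origin at the centre of its underside
- tin: small upright tin, 64 mm across and 84 mm high, behind the jig; bystander, origin at the centre of its underside
- stopper: large tapered rubber stopper, 76 mm across and 52 mm high, behind the jig; bystander, origin at the centre of its underside
- cap_2: as cap_1, 51 mm across, to the left of the jig; bystander
- spanner_a: combination spanner, 168 mm long and 8 mm high, lying on the bench left of the jig and nearer the robot; bystander, origin at the middle of its underside
There are look-alikes about, which are no part of the job. What is shaped like the bushing but purple, turquoise or yellow is not meant.

How it is judged:
On the way, in this order (a step that is already met when the one before it is completed fails the run):
1. the bushing is pushed fully home at the far end of the nest (within 4 mm), standing upright, while the strap is still open (x of bushing in the frame of jig between -0.004 and 0.006 m and y of bushing in the frame of jig between -0.005 and 0.005 m and z of bushing in the frame of jig below 0.018 m and angle between bushing's own z axis and vertical below 0.08 rad and value of joint strap above 0.5 rad), for 0.2 s.
2. the strap is swung over the bushing, to within 0.06 rad of its stop, with the lever still up (value of joint strap below 0.06 rad and value of joint cam_lever above 0.5 rad), for 0.2 s.
3. the cam lever is pushed down to within 0.06 rad of its stop and the foot presses on the bushing (value of joint cam_lever below 0.06 rad and contact force between foot and bushing above 5 N), for 0.2 s.
At the end, for the whole second after the job is handed in: the bushing stands upright and fully home in the nest (within 4 mm along it and 5 mm across), the strap is over it within 0.06 rad of its stop, the cam lever is down within 0.06 rad of its stop, the foot presses on the bushing with more than 5 N, and nothing moves (all of step 3 and x of bushing in the frame of jig between -0.004 and 0.006 m and y of bushing in the frame of jig between -0.005 and 0.005 m and z of bushing in the frame of jig below 0.018 m and angle between bushing's own z axis and vertical below 0.08 rad and value of joint strap below 0.06 rad and linear speed of bushing below 0.01 m/s); the robot touches nothing.
It fails at once if the bushing is lifted more than 8 mm off the base plate or tipped over (z of bushing in the frame of jig above 0.022 m or angle between bushing's own z axis and vertical above 0.5 rad).
It fails at once if one of the things round the jig is moved by more than 15 mm (distance of any of bush_02, bush_03, bush_04, cap_1, cap_2, spanner_a, tin, stopper from where it was at the start of the episode above 0.015 m).
It also fails if it takes over 64 s, if anything falls off the work surface, if the arm or the gripper's body presses on something with over 40 N, if the wrist force passes 120 N, or if a joint passes its speed limit or range.

## Robot

A 6-joint arm with a two-finger parallel gripper is mounted at the origin on a cart in front of the work surface, level with it; the furniture and walls round the work are solid. World frame = base frame: x ahead of the robot, y to its left, z up, the work surface at z = 0. Lengths are in m, angles in rad, forces in N, time in s.
With the tool pointing down it reaches from about 0.375 to 0.825 m from the base axis. Payload 5.5 kg.
Tool frame: the origin (TCP) lies on the front face of the gripper's body, between the roots of the fingers; the fingertips stand 73 mm ahead of it and the grasp point (between the pads) lies 54 mm ahead of it (ctrl.grasp_offset is the distance from the TCP to the grasp point, in m); z points along the fingers, y is the line along which they close (so a half turn about z gives the same grasp; the last joint's range is limited). The gripper opens to 85 mm and grips with 20 to 120 N. Pads are 22 mm wide; open, the fingers measure 114 mm over their backs; the gripper's body (76 mm by 85 mm) begins 54 mm behind the grasp point. The pads swing forward as they close: fully open they stand 13 mm farther back than shut.
Start: joints at [1.316, 0.314, -0.047, 1.21, 0, 1.571], TCP at [0.151, 0.581, 0.304] pointing down, gripper open.
Joint ranges: [-2.67, 2.67], [-0.69, 1.73], [-1.03, 1.25], [-2.08, 2.16], [-1.42, 1.45], [-3.14, 3.14]. Speed limits (rad/s): [2.39, 2.39, 3.01, 3.14, 3.14, 3.14].

## Interface

Orientations are given as a unit quaternion [w, x, y, z].
In Python, from bench import ctrl gives the robot as it stands.
- The arm moves only by the tool carry_out, never from a script. Its argument "steps" is a list of rows, each an object of numbers: "wx", "wy", "wz": the turn, a rotation vector about the tool's x, y, z in degrees; "tx", "ty", "tz": the shift along the tool's x, y, z in cm; "jaw": the finger opening in cm, from 0 to 8.54. In form: [{"wx": .., "wy": .., "wz": .., "tx": .., "ty": .., "tz": .., "jaw": ..}, ...]. A call has 1 to 10 rows; each row is the pose to reach, as a shift and turn from the pose commanded when the call began, along the tool's axes at that moment; what a row does not reach only later rows make up. A row lasts 1/8 s, in which the tool goes at most 62.5 mm and 10.7 degrees, less where a joint would pass 70% of its speed; a pose out of reach is approached as far as the arm can. A call with a gripper value outside its range is refused whole. The fingers move at their own pace and stop on an object; "grip_force" is the grip in N (left out, the last holds). Time passes only in rows, so rows that repeat a pose let the fingers close. It gives the time, the measured TCP pose, the force, the opening and the grip force at its end, in the units of the state.
- ctrl.state(): the state, without advancing time (a new reading comes with each control period).
- ctrl.snapshot(name): name is "scene" or "top"; returns a dict with "img" (384x512x3 uint8, red, green, blue), "mtx" (3x3 intrinsics, pixels), "R" (3x3) and "t" (3): a world point X has camera coordinates R X + t. Camera axes: x right, y down, z forward; pixel columns grow to the right and rows downward; lengths in m; the calibration is good to about 2 mm. A picture is of the moment at which its call begins. There is no depth.
- ctrl.job_done(): hands the job in; it is judged then, once.
The state is a dict: "time": time; "q": joint angles; "joint_velocities": joint speeds; "joint_efforts": joint torques, N m; "position": TCP position; "ee_rot": TCP orientation; "ft_force": force on the tool from outside, world axes, zero at the start; "ft_torque": the same for the moment, N m; "gripper_width": finger opening in m; "grasp_force": force on a finger pad.
Only numpy, scipy, OpenCV 4.12 (cv2) and the standard library are available. Lean on these libraries where they do the work, as an engineer would, in place of code of your own. Each camera call takes 0.05 s, during which the arm holds its last target. There are 200 camera calls.

## Working session

There is one attempt and no reset: what is moved stays moved. The work goes in short steps, Python scripts to look and compute and a tool call to move; the robot and the scene stay as the last step left them, time stands still between calls to the robot, and variables do not carry over. Pictures are saved under pics/ and viewed, at most 10 in all, crops included, and the job is handed in when it is done.

Besides the shell and the picture viewer there is one more tool, called after ">>>" as name(argument=value, ...) on one line, values as JSON. carry_out: Moves the arm, as the interface text tells. Its arguments: {"type":"object","properties":{"steps":{"type":"array","items":{"type":"object","properties":{"wx":{"type":"number"},"wy":{"type":"number"},"wz":{"type":"number"},"tx":{"type":"number"},"ty":{"type":"number"},"tz":{"type":"number"},"jaw":{"type":"number"}}}},"grip_force":{"type":"number"}},"required":["steps"]}

```bash
mkdir -p pics; ls
cat > h.py <<'E'
import numpy as np, cv2
from bench import ctrl
def snap(n,f=None):
    s=ctrl.snapshot(n)
    if f: cv2.imwrite('pics/'+f,s['img'][:,:,::-1])
    return s
def ray(s,u,v,z):
    d=np.linalg.inv(s['mtx'])@[u,v,1]; R=np.array(s['R']);c=-R.T@s['t']; d=R.T@d
    return c+d*(z-c[2])/d[2]
def proj(s,X):
    p=s['mtx']@(s['R']@np.array(X)+s['t']); return p[:2]/p[2]
def tri(s1,p1,s2,p2):
    A=[]
    for s,p in((s1,p1),(s2,p2)):
        P=s['mtx']@np.c_[s['R'],s['t']]
        A+= [p[0]*P[2]-P[0],p[1]*P[2]-P[1]]
    A=np.array(A); x=np.linalg.lstsq(A[:,:3],-A[:,3],rcond=None)[0]; return x
E
python3 - <<'E'
from h import *
import pickle
a=snap('scene');b=snap('top');pickle.dump((a,b),open('s0.pkl','wb'))
for s,n in((a,'scene0.png'),(b,'top0.png')):
    cv2.imwrite('pics/'+n,cv2.resize(s['img'][:,:,::-1],(800,600),interpolation=cv2.INTER_CUBIC))
    print(-np.array(s['R']).T@s['t'])
st=ctrl.state();print(st)
E
```

```text
pics
[-0.15855448 -0.53223059  0.91568213]
[0.47608434 0.02084202 1.32416371]
{'time': 0.1, 'q': array([ 1.31600651e+00,  3.14138849e-01, -4.79712887e-02,  1.21021369e+00,
        2.35776995e-06,  1.57081945e+00]), 'joint_velocities': array([-0.00191133, -0.00057007,  0.0022415 , -0.00039359, -0.00149692,
       -0.00055851]), 'joint_efforts': array([ 9.56676595e-04, -5.40766418e+01,  3.40540159e+01,  1.12147149e-02,
        1.10334491e-05,  1.03175555e-05]), 'position': array([0.15112097, 0.58023197, 0.30313399]), 'ee_rot': array([-9.81956627e-05,  1.27062027e-01,  9.91894479e-01, -7.57413620e-04]), 'ft_force': array([ 0.49127448, -0.71092868, -0.02745129]), 'ft_torque': array([-0.0255835 , -0.01777209,  0.00496752]), 'grasp_force': 0.0, 'gripper_width': 0.0854565995756237}
```

View pics/scene0.png

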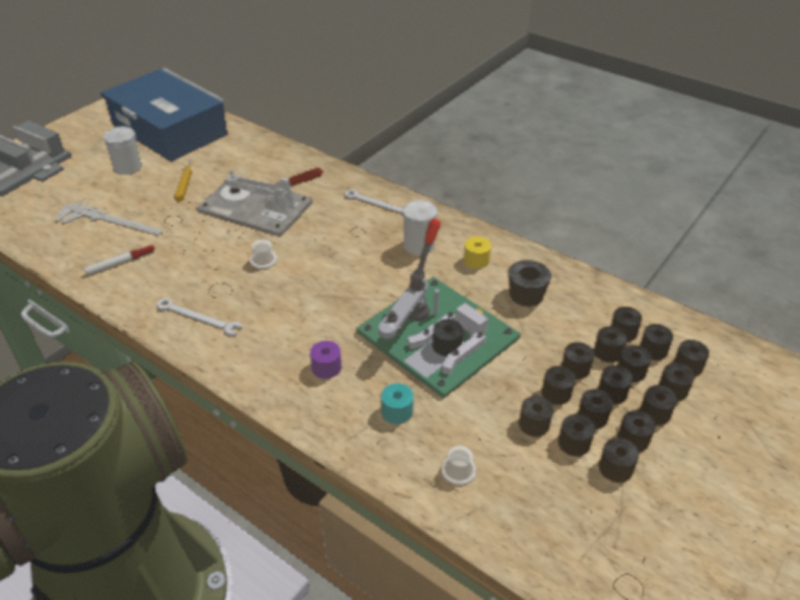

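View pics/top0.png

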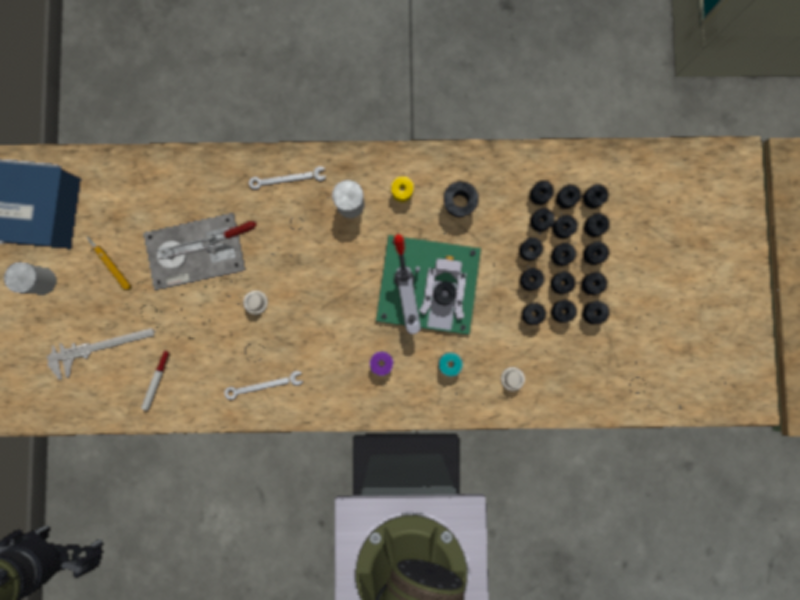

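The scene view shows the green jig at about (440,335) and the top view at about (428,285), both at 800x600. In the top view the black bushing in the nest is at (445,292), the strap end at (412,328) and the red grip at (399,243). The candidates shaped like the bushing are:
- **Purple** at (381,364), turquoise at (450,365) and yellow at (402,188): excluded by colour.
- **Black loose ones** at x 520–605: these are bystanders.
- **Black one in the green jig's nest** at (445,292): this is the one meant.

I'll measure the jig and confirm this in a crop.

```bash
cat > m.py <<'E'
from h import *
import pickle
def jigpose(b):
    hsv=cv2.cvtColor(b['img'],cv2.COLOR_RGB2HSV)
    m=cv2.inRange(hsv,(65,80,40),(85,255,255)); m=cv2.morphologyEx(m,cv2.MORPH_CLOSE,np.ones((3,3)))
    n,l,st,c=cv2.connectedComponentsWithStats(m)
    i=1+np.argmax(st[1:,4]); 
    pts=cv2.findNonZero((l==i).astype(np.uint8)); hull=cv2.convexHull(pts)[:,0].astype(float)
    w=np.array([ray(b,u,v,.014)[:2] for u,v in hull])
    r=cv2.minAreaRect((w*1000).astype(np.float32)); return r,st[i]
if __name__=='__main__':
    a,b=pickle.load(open('s0.pkl','rb'))
    for s in(a,b): 
        r,st=jigpose(s); print(r,st); print(cv2.boxPoints(r))
    x,y,z=.0,0,0
    cv2.imwrite('pics/c0.png',np.hstack([cv2.resize(a['img'][130:255,225:340,::-1],(400,435),interpolation=cv2.INTER_CUBIC),cv2.resize(b['img'][145:220,235:310,::-1],(400,435),interpolation=cv2.INTER_CUBIC)]))
E
python3 m.py
```

```text
((593.3656616210938, -137.36227416992188), (188.70660400390625, 60.44950866699219), 8.46631145477295) [282 201  49  50 522]
[[ 495.5906   -121.35832 ]
 [ 504.4905   -181.1491  ]
 [ 691.14075  -153.36623 ]
 [ 682.24084   -93.575455]]
((601.0402221679688, -45.261085510253906), (198.02894592285156, 184.74363708496094), 81.14146423339844) [ 241  151   66   63 1588]
[[ 494.5225   -128.86963 ]
 [ 677.06244  -157.3193  ]
 [ 707.558      38.347458]
 [ 525.018      66.797134]]
```

View pics/c0.png

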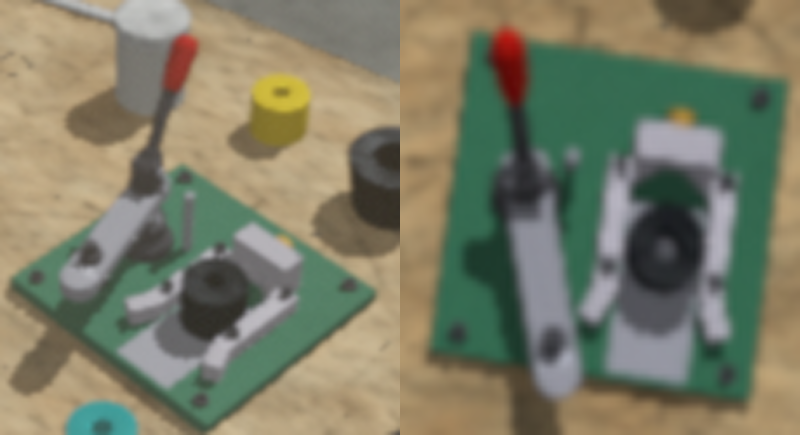

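The crop confirms it: the black bushing sits in the green jig's nest (right half, centre about (666,248), small hole in its middle). The strap is open toward the robot, with its screw at (550,342) and pivot at about (523,185), and the lever's red grip is up at (509,65). Next I'll triangulate.

```bash
cat > m2.py <<'E'
from h import *
import pickle
a,b=pickle.load(open('s0.pkl','rb'))
A=lambda u,v:(225+u*115/400-.5,130+v*125/435-.5)
B=lambda u,v:(235+(u-400)*75/400-.5,145+v*75/435-.5)
P={}
for n,p,q in(('bush top',(213,278),(666,248)),('screw',(90,248),(550,342)),('clevis',(147,160),(523,180))):
    P[n]=tri(a,A(*p),b,B(*q)); print(n,P[n].round(4))
def red(s):
    h=cv2.cvtColor(s['img'],cv2.COLOR_RGB2HSV); m=cv2.inRange(h,(0,150,90),(6,255,255))|cv2.inRange(h,(174,150,90),(180,255,255))
    n,l,st,c=cv2.connectedComponentsWithStats(m); return [(st[i],c[i].round(1)) for i in range(1,n) if st[i,4]>15]
ra,rb=red(a),red(b); print(ra,rb)
for n,z in(('bush top',.053),('screw',.092),('clevis',.1)):
    pass
print('bush ray',ray(b,*B(666,248),.053),'screw',ray(b,*B(550,342),.092),'clev',ray(b,*B(523,183),.1))
th=np.arctan2(-28.45,182.54); R=np.array([[np.cos(th),-np.sin(th)],[np.sin(th),np.cos(th)]])
o=np.array([.60104,-.04526])-R@[-.005,.0355]; print('home',o,th)
for n,(x,y) in dict(pivot=(0,.09),mouth=(-.068,0)).items(): print(n,o+R@[x,y])
print('bush in jig',R.T@(ray(b,*B(666,248),.053)[:2]-o), 'guide', R.T@(ray(b,*B(680,140),.048)[:2]-o))
E
python3 m2.py
```

```text
bush top [ 0.5786 -0.077   0.0554]
screw [ 0.5262 -0.0056  0.0845]
clevis [0.6141 0.0088 0.0983]
[(array([195, 109,  10,   5,  19], dtype=int32), array([199.4, 111.1])), (array([273, 141,   9,  15,  77], dtype=int32), array([276.5, 147.2])), (array([ 85, 158,  13,   6,  33], dtype=int32), array([ 90.8, 160.5]))] [(array([144, 142,  19,   9,  49], dtype=int32), array([153.7, 145.4])), (array([252, 150,   7,  12,  48], dtype=int32), array([255.2, 154.8])), (array([101, 225,   7,  12,  33], dtype=int32), array([103.8, 230.3]))]
bush ray [ 0.57883919 -0.07724647  0.053     ] screw [ 0.52545682 -0.00489858  0.092     ] clev [0.61142752 0.0099237  0.1       ]
home [ 0.60051346 -0.08110652] -0.15461235346316254
pivot [0.6143732 0.0078199]
mouth [ 0.53332461 -0.07063471]
bush in jig [-0.02201016  0.00047623] guide [ 4.03812742e-02 -8.57696265e-05]
```

```bash
cat > g.py <<'E'
# usage: g.py yaw_deg  x y ztip [x y ztip ...]  (jig frame mm, closed fingertip): shifts from present tool pose
import sys
from h import *
from scipy.spatial.transform import Rotation as Ro
o=np.array([.6005,-.0811]);th=-.1546
Rj=np.array([[np.cos(th),-np.sin(th)],[np.sin(th),np.cos(th)]])
if __name__=='__main__':
    s=ctrl.state(); q=s['ee_rot']; R=Ro.from_quat([q[1],q[2],q[3],q[0]]).as_matrix()
    yd=th+np.pi/2+np.radians(float(sys.argv[1]))
    y=np.array([np.cos(yd),np.sin(yd),0]); z=np.array([0,0,-1.]); T=np.c_[np.cross(y,z),y,z]
    print('turn',np.degrees(Ro.from_matrix(R.T@T).as_rotvec()).round(2))
    p=s['position']; print('t',s['time'],'jig tip now',(1000*np.r_[Rj.T@(p[:2]-o),p[2]-.073]).round(1),'F',s['ft_force'].round(1),'w',s['gripper_width'])
    v=np.array(sys.argv[2:],float).reshape(-1,3)/1000
    for a in v: print((1000*a).round(1),'->',(100*R.T@(np.r_[o+Rj@a[:2],a[2]+.073]-p)).round(2))
E
python3 g.py 0 -88 0 180 -88 0 24
```

```text
turn [-0.09 -0.   -5.74]
t 0.1 jig tip now [-545.9  584.2  230.1] F [ 0.5 -0.7 -0. ] w 0.0854565995756237
[-88.   0. 180.] -> [-51.4  -53.54   5.1 ]
[-88.   0.  24.] -> [-51.4  -53.52  20.7 ]
```

>>> carry_out(steps=[{"tx": -51.4,"ty": -53.5,"tz": 5.1,"wz": -5.74,"jaw": 0},{"tx": -51.4,"ty": -53.5,"tz": 5.1,"wz": -5.74,"jaw": 0},{"tx": -51.4,"ty": -53.5,"tz": 5.1,"wz": -5.74,"jaw": 0},{"tx": -51.4,"ty": -53.5,"tz": 5.1,"wz": -5.74,"jaw": 0},{"tx": -51.4,"ty": -53.5,"tz": 5.1,"wz": -5.74,"jaw": 0},{"tx": -51.4,"ty": -53.5,"tz": 5.1,"wz": -5.74,"jaw": 0},{"tx": -51.4,"ty": -53.5,"tz": 5.1,"wz": -5.74,"jaw": 0},{"tx": -51.4,"ty": -53.5,"tz": 5.1,"wz": -5.74,"jaw": 0},{"tx": -51.4,"ty": -53.5,"tz": 5.1,"wz": -5.74,"jaw": 0},{"tx": -51.4,"ty": -53.5,"tz": 5.1,"wz": -5.74,"jaw": 0}])

```text
invalid input at $.steps[0]: expected keys wx, wy, wz, tx, ty, tz, jaw
```

```bash
python3 g.py 0 -88 0 180 -88 0 24
```

```text
turn [-0.09 -0.   -5.74]
t 0.1 jig tip now [-545.9  584.2  230.1] F [ 0.5 -0.7 -0. ] w 0.0854565995756237
[-88.   0. 180.] -> [-51.4  -53.54   5.1 ]
[-88.   0.  24.] -> [-51.4  -53.52  20.7 ]
```

>>> carry_out(steps=[{"wx": 0,"wy": 0,"wz": -5.7,"tx": -51.4,"ty": -53.5,"tz": 5.1,"jaw": 0},{"wx": 0,"wy": 0,"wz": -5.7,"tx": -51.4,"ty": -53.5,"tz": 5.1,"jaw": 0},{"wx": 0,"wy": 0,"wz": -5.7,"tx": -51.4,"ty": -53.5,"tz": 5.1,"jaw": 0},{"wx": 0,"wy": 0,"wz": -5.7,"tx": -51.4,"ty": -53.5,"tz": 5.1,"jaw": 0},{"wx": 0,"wy": 0,"wz": -5.7,"tx": -51.4,"ty": -53.5,"tz": 5.1,"jaw": 0},{"wx": 0,"wy": 0,"wz": -5.7,"tx": -51.4,"ty": -53.5,"tz": 5.1,"jaw": 0},{"wx": 0,"wy": 0,"wz": -5.7,"tx": -51.4,"ty": -53.5,"tz": 5.1,"jaw": 0},{"wx": 0,"wy": 0,"wz": -5.7,"tx": -51.4,"ty": -53.5,"tz": 5.1,"jaw": 0},{"wx": 0,"wy": 0,"wz": -5.7,"tx": -51.4,"ty": -53.5,"tz": 5.1,"jaw": 0},{"wx": 0,"wy": 0,"wz": -5.7,"tx": -51.4,"ty": -53.5,"tz": 5.1,"jaw": 0}])

```text
time: 1.35
position: [0.4565, 0.0346, 0.2609]
ee_rot: [0.0, 0.078, 0.997, 0.0]
ft_force: [1.1, 0.4, 0.4]
gripper_width: 0.0001
grasp_force: 0.0
```

```bash
python3 g.py 0 -88 0 180 -88 0 24
```

```text
turn [ 0.02  0.01 -0.06]
t 1.35 jig tip now [-160.1   92.2  187.9] F [1.1 0.4 0.4] w 0.0001273711264197598
[-88.   0. 180.] -> [-7.22 -9.21  0.78]
[-88.   0.  24.] -> [-7.21 -9.21 16.38]
```

>>> carry_out(steps=[{"wx": 0,"wy": 0,"wz": 0,"tx": -7.2,"ty": -9.2,"tz": 0.8,"jaw": 0},{"wx": 0,"wy": 0,"wz": 0,"tx": -7.2,"ty": -9.2,"tz": 0.8,"jaw": 0},{"wx": 0,"wy": 0,"wz": 0,"tx": -7.2,"ty": -9.2,"tz": 0.8,"jaw": 0},{"wx": 0,"wy": 0,"wz": 0,"tx": -7.2,"ty": -9.2,"tz": 0.8,"jaw": 0},{"wx": 0,"wy": 0,"wz": 0,"tx": -7.2,"ty": -9.2,"tz": 0.8,"jaw": 0}])

```text
time: 1.98
position: [0.5122, -0.0643, 0.253]
ee_rot: [-0.0, 0.077, 0.997, 0.0]
ft_force: [0.3, 0.4, 0.4]
gripper_width: -0.0001
grasp_force: 0.0
```

```bash
python3 g.py 0 -88 0 80 -88 0 24
```

```text
turn [ 0.01 -0.03  0.05]
t 1.975 jig tip now [-89.8   3.  180. ] F [0.3 0.4 0.4] w -0.00012323132897043579
[-88.   0.  80.] -> [-0.19 -0.3  10.  ]
[-88.   0.  24.] -> [-0.19 -0.31 15.6 ]
```

>>> carry_out(steps=[{"wx": 0,"wy": 0,"wz": 0,"tx": -0.2,"ty": -0.3,"tz": 5,"jaw": 0},{"wx": 0,"wy": 0,"wz": 0,"tx": -0.2,"ty": -0.3,"tz": 10,"jaw": 0},{"wx": 0,"wy": 0,"wz": 0,"tx": -0.2,"ty": -0.3,"tz": 13,"jaw": 0},{"wx": 0,"wy": 0,"wz": 0,"tx": -0.2,"ty": -0.3,"tz": 15.3,"jaw": 0},{"wx": 0,"wy": 0,"wz": 0,"tx": -0.2,"ty": -0.3,"tz": 15.6,"jaw": 0},{"wx": 0,"wy": 0,"wz": 0,"tx": -0.2,"ty": -0.3,"tz": 15.6,"jaw": 0}])

```text
time: 2.72
position: [0.5146, -0.068, 0.0978]
ee_rot: [0.0, 0.077, 0.997, -0.0]
ft_force: [-0.1, 0.1, -0.4]
gripper_width: -0.0
grasp_force: 0.0
```

```bash
python3 g.py 0 -60 0 24 -36 0 24
python3 - <<'E'
from h import *
a=snap('scene');b=snap('top')
cv2.imwrite('pics/c1.png',np.hstack([cv2.resize(a['img'][130:255,225:340,::-1],(400,435),interpolation=cv2.INTER_CUBIC),cv2.resize(b['img'][145:220,235:310,::-1],(400,435),interpolation=cv2.INTER_CUBIC)]))
E
```

```text
turn [0.   0.04 0.03]
t 2.725 jig tip now [-86.9  -0.3  24.8] F [-0.1  0.1 -0.4] w -2.405834664813208e-05
[-60.   0.  24.] -> [-2.69  0.03  0.08]
[-36.   0.  24.] -> [-5.09  0.03  0.08]
```

View pics/c1.png

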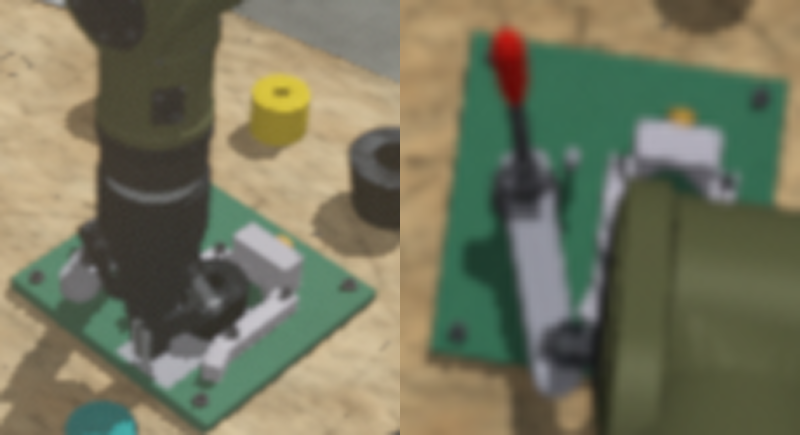

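The fingers stand free before the nest mouth (scene crop about (150,350)) with no contact, and the strap is undisturbed. Now the push, slowly.

>>> carry_out(steps=[{"wx": 0,"wy": 0,"wz": 0,"tx": -1.5,"ty": 0,"tz": 0,"jaw": 0},{"wx": 0,"wy": 0,"wz": 0,"tx": -2.4,"ty": 0,"tz": 0,"jaw": 0},{"wx": 0,"wy": 0,"wz": 0,"tx": -2.8,"ty": 0,"tz": 0,"jaw": 0},{"wx": 0,"wy": 0,"wz": 0,"tx": -3.1,"ty": 0,"tz": 0,"jaw": 0},{"wx": 0,"wy": 0,"wz": 0,"tx": -3.4,"ty": 0,"tz": 0,"jaw": 0},{"wx": 0,"wy": 0,"wz": 0,"tx": -3.7,"ty": 0,"tz": 0,"jaw": 0},{"wx": 0,"wy": 0,"wz": 0,"tx": -4.0,"ty": 0,"tz": 0,"jaw": 0},{"wx": 0,"wy": 0,"wz": 0,"tx": -4.3,"ty": 0,"tz": 0,"jaw": 0},{"wx": 0,"wy": 0,"wz": 0,"tx": -4.6,"ty": 0,"tz": 0,"jaw": 0},{"wx": 0,"wy": 0,"wz": 0,"tx": -4.6,"ty": 0,"tz": 0,"jaw": 0}])

```text
time: 4.08
position: [0.5602, -0.0759, 0.0971]
ee_rot: [0.0, 0.078, 0.997, -0.0]
ft_force: [0.4, -0.2, -0.8]
gripper_width: -0.0001
grasp_force: 0.0
```

```bash
python3 g.py 0 -36 0 24
python3 - <<'E'
from h import *
a=snap('scene');b=snap('top')
cv2.imwrite('pics/c2.png',np.hstack([cv2.resize(a['img'][130:255,225:340,::-1],(400,435),interpolation=cv2.INTER_CUBIC),cv2.resize(b['img'][145:220,235:310,::-1],(400,435),interpolation=cv2.INTER_CUBIC)]))
E
```

```text
turn [ 0.    0.03 -0.04]
t 4.075 jig tip now [-40.6  -1.   24.1] F [ 0.4 -0.2 -0.8] w -0.0001478853420137385
[-36.   0.  24.] -> [-0.46  0.1   0.01]
```

View pics/c2.png

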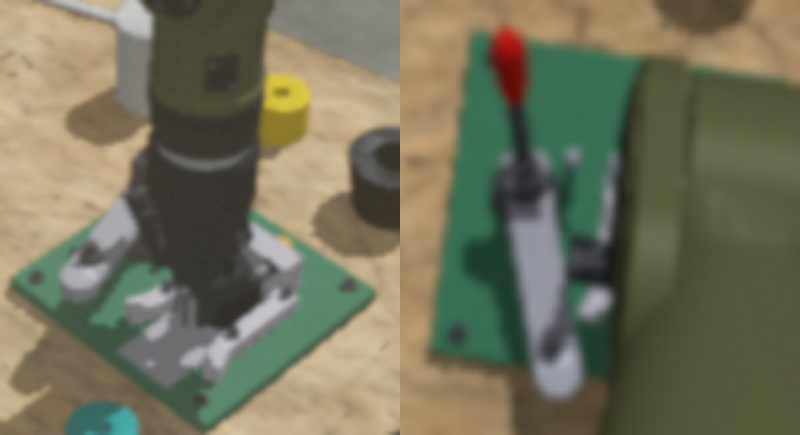

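The bushing has moved into the nest, seen in the scene crop around (225,295), and the force is still low. I'll keep pushing until the end wall is felt.

>>> carry_out(steps=[{"wx": 0,"wy": 0,"wz": 0,"tx": -0.2,"ty": 0,"tz": 0,"jaw": 0},{"wx": 0,"wy": 0,"wz": 0,"tx": -0.4,"ty": 0,"tz": 0,"jaw": 0},{"wx": 0,"wy": 0,"wz": 0,"tx": -0.4,"ty": 0,"tz": 0,"jaw": 0},{"wx": 0,"wy": 0,"wz": 0,"tx": -0.4,"ty": 0,"tz": 0,"jaw": 0}])

```text
time: 4.68
position: [0.5639, -0.0764, 0.0971]
ee_rot: [0.0, 0.078, 0.997, -0.0]
ft_force: [0.4, -0.2, 0.5]
gripper_width: -0.0001
grasp_force: 0.1
```

>>> carry_out(steps=[{"wx": 0,"wy": 0,"wz": 0,"tx": -0.1,"ty": 0,"tz": 0,"jaw": 0},{"wx": 0,"wy": 0,"wz": 0,"tx": -0.2,"ty": 0,"tz": 0,"jaw": 0},{"wx": 0,"wy": 0,"wz": 0,"tx": -0.2,"ty": 0,"tz": 0,"jaw": 0},{"wx": 0,"wy": 0,"wz": 0,"tx": -0.2,"ty": 0,"tz": 0,"jaw": 0}])

```text
time: 5.18
position: [0.5656, -0.0767, 0.097]
ee_rot: [-0.0, 0.078, 0.997, -0.0]
ft_force: [-2.0, 0.5, 1.6]
gripper_width: -0.0001
grasp_force: 1.0
```

>>> carry_out(steps=[{"wx": 0,"wy": 0,"wz": 0,"tx": -0.1,"ty": 0,"tz": 0,"jaw": 0},{"wx": 0,"wy": 0,"wz": 0,"tx": -0.2,"ty": 0,"tz": 0,"jaw": 0},{"wx": 0,"wy": 0,"wz": 0,"tx": -0.2,"ty": 0,"tz": 0,"jaw": 0},{"wx": 0,"wy": 0,"wz": 0,"tx": -0.2,"ty": 0,"tz": 0,"jaw": 0}])

```text
time: 5.68
position: [0.5659, -0.0768, 0.0968]
ee_rot: [-0.002, 0.078, 0.997, 0.0]
ft_force: [-7.9, 0.5, 5.7]
gripper_width: -0.0001
grasp_force: 3.8
```

>>> carry_out(steps=[{"wx": 0,"wy": 0,"wz": 0,"tx": 0.4,"ty": 0,"tz": 0,"jaw": 0},{"wx": 0,"wy": 0,"wz": 0,"tx": 1.5,"ty": 0,"tz": 0,"jaw": 0},{"wx": 0,"wy": 0,"wz": 0,"tx": 2.5,"ty": 0,"tz": 0,"jaw": 0},{"wx": 0,"wy": 0,"wz": 0,"tx": 2.5,"ty": 0,"tz": -5,"jaw": 0},{"wx": 0,"wy": 0,"wz": 0,"tx": 3.5,"ty": 0,"tz": -10,"jaw": 0},{"wx": 0,"wy": 0,"wz": 0,"tx": 9,"ty": 2,"tz": -12,"jaw": 0},{"wx": 0,"wy": 0,"wz": 0,"tx": 14,"ty": 5,"tz": -12,"jaw": 0},{"wx": 0,"wy": 0,"wz": 0,"tx": 14,"ty": 10,"tz": -12,"jaw": 0},{"wx": 0,"wy": 0,"wz": 0,"tx": 14,"ty": 10,"tz": -12,"jaw": 0}])

```text
time: 6.8
position: [0.4445, 0.0457, 0.2174]
ee_rot: [0.001, 0.075, 0.997, 0.0]
ft_force: [0.2, 0.1, 0.5]
gripper_width: -0.0
grasp_force: 0.0
```

Run:
```python
from h import *
import pickle
from g import o,Rj
a=snap('scene');b=snap('top');pickle.dump((a,b),open('s1.pkl','wb'))
cv2.imwrite('pics/c3.png',np.hstack([cv2.resize(a['img'][130:255,225:340,::-1],(400,435),interpolation=cv2.INTER_CUBIC),cv2.resize(b['img'][145:220,235:310,::-1],(400,435),interpolation=cv2.INTER_CUBIC)]))
```

```text
(no output)
```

View pics/c3.png

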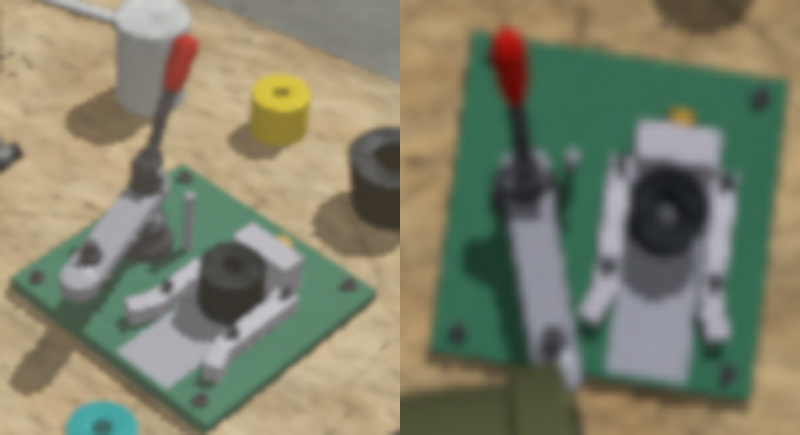

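The bushing now stands against the guide block (scene (232,280), top (667,210)), about 22 mm further in. The strap and lever are unmoved. Next I'll work out the strap sweep.

```bash
cat > sw.py <<'E'
import numpy as np,sys
def P(q,z=62,r=104):
    c,s=np.cos(q),np.sin(q); d=14+11*abs(c)+14.5*abs(s)
    return f"{-r*s-c*d:.1f} {90-r*c+s*d:.1f} {z}"
print(' '.join(P(float(q)) for q in sys.argv[1:]))
E
python3 g.py 0 -108 118 130 -108 118 62
```

```text
turn [-0.02  0.03  0.04]
t 6.9 jig tip now [-173.2   99.3  144.1] F [ 0.1  0.4 -0.9] w -0.00010772603328993146
[-108.  118.  130.] -> [-6.52  1.87  1.42]
[-108.  118.   62.] -> [-6.52  1.87  8.22]
```

>>> carry_out(steps=[{"wx": 0,"wy": 0,"wz": 0,"tx": -3.5,"ty": 1.8,"tz": 1.4,"jaw": 0},{"wx": 0,"wy": 0,"wz": 0,"tx": -6.5,"ty": 1.9,"tz": 1.4,"jaw": 0},{"wx": 0,"wy": 0,"wz": 0,"tx": -6.5,"ty": 1.9,"tz": 3,"jaw": 0},{"wx": 0,"wy": 0,"wz": 0,"tx": -6.5,"ty": 1.9,"tz": 6,"jaw": 0},{"wx": 0,"wy": 0,"wz": 0,"tx": -6.5,"ty": 1.9,"tz": 8.2,"jaw": 0},{"wx": 0,"wy": 0,"wz": 0,"tx": -6.5,"ty": 1.9,"tz": 8.2,"jaw": 0},{"wx": 0,"wy": 0,"wz": 0,"tx": -6.5,"ty": 1.9,"tz": 8.2,"jaw": 0}])

```text
time: 7.78
position: [0.5118, 0.0516, 0.1354]
ee_rot: [-0.0, 0.078, 0.997, -0.0]
ft_force: [0.0, -0.0, -0.7]
gripper_width: -0.0001
grasp_force: 0.0
```

```bash
python3 g.py 0 $(python3 sw.py 1.4 1.3 1.2 1.1 1.0 0.9 0.8 0.7 0.6 0.5)
```

```text
turn [-0.01 -0.01 -0.09]
t 7.775 jig tip now [-108.1  117.5   62.4] F [ 0.  -0.  -0.7] w -9.343604507124133e-05
[-107.6  102.    62. ] -> [-0.06 -1.55  0.04]
[-108.5   92.    62. ] -> [ 0.03 -2.55  0.04]
[-108.3   81.7   62. ] -> [ 0.01 -3.58  0.04]
[-107.2   71.3   62. ] -> [-0.1  -4.62  0.04]
[-104.9   60.9   62. ] -> [-0.33 -5.66  0.04]
[-101.5   50.6   62. ] -> [-0.67 -6.69  0.04]
[-96.9  40.5  62. ] -> [-1.13 -7.7   0.04]
[-91.3  30.9  62. ] -> [-1.7  -8.66  0.04]
[-84.5  21.8  62. ] -> [-2.38 -9.56  0.04]
[-76.7  13.4  62. ] -> [ -3.16 -10.4    0.04]
```

>>> carry_out(steps=[{"wx": 0,"wy": 0,"wz": 0,"tx": 0,"ty": -1.5,"tz": 0,"jaw": 0},{"wx": 0,"wy": 0,"wz": 0,"tx": 0,"ty": -2.5,"tz": 0,"jaw": 0},{"wx": 0,"wy": 0,"wz": 0,"tx": 0,"ty": -3.6,"tz": 0,"jaw": 0},{"wx": 0,"wy": 0,"wz": 0,"tx": -0.1,"ty": -4.6,"tz": 0,"jaw": 0},{"wx": 0,"wy": 0,"wz": 0,"tx": -0.3,"ty": -5.7,"tz": 0,"jaw": 0},{"wx": 0,"wy": 0,"wz": 0,"tx": -0.7,"ty": -6.7,"tz": 0,"jaw": 0},{"wx": 0,"wy": 0,"wz": 0,"tx": -1.1,"ty": -7.7,"tz": 0,"jaw": 0},{"wx": 0,"wy": 0,"wz": 0,"tx": -1.7,"ty": -8.7,"tz": 0,"jaw": 0},{"wx": 0,"wy": 0,"wz": 0,"tx": -2.4,"ty": -9.6,"tz": 0,"jaw": 0},{"wx": 0,"wy": 0,"wz": 0,"tx": -3.2,"ty": -10.4,"tz": 0,"jaw": 0}])

```text
time: 9.02
position: [0.5276, -0.0561, 0.1348]
ee_rot: [-0.0, 0.078, 0.997, 0.0]
ft_force: [-0.7, 4.1, -0.7]
gripper_width: 0.0
grasp_force: 1.5
```

```bash
python3 g.py 0 $(python3 sw.py 0.5 0.4 0.35 0.3 0.25 0.2 0.15 0.1 0.05 0.0 -0.04)
```

```text
turn [ 0.01 -0.05 -0.05]
t 9.025 jig tip now [-75.8  13.5  61.8] F [-0.7  4.1 -0.7] w 4.8292776515223945e-05
[-76.7  13.4  62. ] -> [ 0.09 -0.01 -0.02]
[-67.9   5.8  62. ] -> [-0.8  -0.76 -0.02]
[-63.2   2.4  62. ] -> [-1.27 -1.1  -0.02]
[-58.2  -0.8  62. ] -> [-1.77 -1.42 -0.03]
[-53.1  -3.8  62. ] -> [-2.28 -1.72 -0.03]
[-47.8  -6.4  62. ] -> [-2.81 -1.98 -0.03]
[-42.3  -8.8  62. ] -> [-3.36 -2.22 -0.03]
[-36.6 -10.8  62. ] -> [-3.93 -2.42 -0.03]
[-30.9 -12.6  62. ] -> [-4.5  -2.6  -0.03]
[-25. -14.  62.] -> [-5.09 -2.74 -0.03]
[-21.4 -14.9  62. ] -> [-5.45 -2.83 -0.03]
```

Force is about 4 N, so the strap is being pushed. Continuing.

>>> carry_out(steps=[{"wx": 0,"wy": 0,"wz": 0,"tx": -0.8,"ty": -0.8,"tz": 0,"jaw": 0},{"wx": 0,"wy": 0,"wz": 0,"tx": -1.3,"ty": -1.1,"tz": 0,"jaw": 0},{"wx": 0,"wy": 0,"wz": 0,"tx": -1.8,"ty": -1.4,"tz": 0,"jaw": 0},{"wx": 0,"wy": 0,"wz": 0,"tx": -2.3,"ty": -1.7,"tz": 0,"jaw": 0},{"wx": 0,"wy": 0,"wz": 0,"tx": -2.8,"ty": -2.0,"tz": 0,"jaw": 0},{"wx": 0,"wy": 0,"wz": 0,"tx": -3.4,"ty": -2.2,"tz": 0,"jaw": 0},{"wx": 0,"wy": 0,"wz": 0,"tx": -3.9,"ty": -2.4,"tz": 0,"jaw": 0},{"wx": 0,"wy": 0,"wz": 0,"tx": -4.5,"ty": -2.6,"tz": 0,"jaw": 0},{"wx": 0,"wy": 0,"wz": 0,"tx": -5.0,"ty": -2.7,"tz": 0,"jaw": 0},{"wx": 0,"wy": 0,"wz": 0,"tx": -5.0,"ty": -2.7,"tz": 0,"jaw": 0}])

```text
time: 10.28
position: [0.5736, -0.0905, 0.1352]
ee_rot: [0.001, 0.078, 0.997, -0.001]
ft_force: [-1.4, -0.5, 0.1]
gripper_width: 0.0003
grasp_force: 0.1
```

>>> carry_out(steps=[{"wx": 0,"wy": 0,"wz": 0,"tx": -0.1,"ty": 0,"tz": 0,"jaw": 0},{"wx": 0,"wy": 0,"wz": 0,"tx": -0.2,"ty": 0,"tz": 0,"jaw": 0},{"wx": 0,"wy": 0,"wz": 0,"tx": -0.2,"ty": 0,"tz": 0,"jaw": 0}])

```text
time: 10.65
position: [0.5745, -0.0906, 0.1351]
ee_rot: [-0.0, 0.078, 0.997, -0.0]
ft_force: [-2.0, -0.9, 2.0]
gripper_width: -0.0
grasp_force: 1.4
```

```bash
python3 g.py 0 -25 -14 62
```

```text
turn [-0.05 -0.02 -0.06]
t 10.65 jig tip now [-24.2 -13.4  62.1] F [-2.  -0.9  2. ] w -2.096088887254312e-05
[-25. -14.  62.] -> [ 0.08 -0.06  0.01]
```

Near home; I'll press on until the stop is felt.

>>> carry_out(steps=[{"wx": 0,"wy": 0,"wz": 0,"tx": -0.2,"ty": 0,"tz": 0,"jaw": 0},{"wx": 0,"wy": 0,"wz": 0,"tx": -0.3,"ty": 0,"tz": 0,"jaw": 0},{"wx": 0,"wy": 0,"wz": 0,"tx": -0.3,"ty": 0,"tz": 0,"jaw": 0},{"wx": 0,"wy": 0,"wz": 0,"tx": -0.3,"ty": 0,"tz": 0,"jaw": 0}])

```text
time: 11.15
position: [0.575, -0.0907, 0.1349]
ee_rot: [-0.003, 0.078, 0.997, -0.0]
ft_force: [-11.3, -0.8, 9.1]
gripper_width: -0.0
grasp_force: 5.6
```

```bash
python3 g.py 0 -25 -14 62
```

```text
turn [-0.05 -0.28 -0.06]
t 11.15 jig tip now [-23.7 -13.4  61.9] F [-11.3  -0.8   9.1] w -2.8232306508269818e-05
[-25. -14.  62.] -> [ 0.13 -0.06 -0.01]
```

The strap is on its stop. I'll back off, rise and look.

>>> carry_out(steps=[{"wx": 0,"wy": 0,"wz": 0,"tx": 0.5,"ty": 0,"tz": 0,"jaw": 0},{"wx": 0,"wy": 0,"wz": 0,"tx": 3,"ty": 0,"tz": 0,"jaw": 0},{"wx": 0,"wy": 0,"wz": 0,"tx": 4,"ty": 0,"tz": -4,"jaw": 0},{"wx": 0,"wy": 0,"wz": 0,"tx": 6,"ty": 0,"tz": -9,"jaw": 0},{"wx": 0,"wy": 0,"wz": 0,"tx": 11,"ty": 0,"tz": -13,"jaw": 0},{"wx": 0,"wy": 0,"wz": 0,"tx": 14,"ty": 5,"tz": -16,"jaw": 0},{"wx": 0,"wy": 0,"wz": 0,"tx": 15,"ty": 11,"tz": -16,"jaw": 0},{"wx": 0,"wy": 0,"wz": 0,"tx": 15,"ty": 17,"tz": -16,"jaw": 0},{"wx": 0,"wy": 0,"wz": 0,"tx": 15,"ty": 17,"tz": -16,"jaw": 0}])

```text
time: 12.28
position: [0.4567, 0.1044, 0.2957]
ee_rot: [0.001, 0.074, 0.997, 0.001]
ft_force: [0.3, -1.0, 1.0]
gripper_width: 0.0001
grasp_force: 0.0
```

```bash
python3 - <<'E'
from h import *
import pickle
a=snap('scene');b=snap('top');pickle.dump((a,b),open('s2.pkl','wb'))
cv2.imwrite('pics/c4.png',np.hstack([cv2.resize(a['img'][130:255,225:340,::-1],(400,435),interpolation=cv2.INTER_CUBIC),cv2.resize(b['img'][145:220,235:310,::-1],(400,435),interpolation=cv2.INTER_CUBIC)]))
def red(s,near):
    h=cv2.cvtColor(s['img'],cv2.COLOR_RGB2HSV); m=cv2.inRange(h,(0,150,90),(6,255,255))|cv2.inRange(h,(174,150,90),(180,255,255))
    n,l,st,c=cv2.connectedComponentsWithStats(m)
    return [(st[i],c[i].round(1)) for i in range(1,n) if st[i,4]>15 and abs(c[i]-near).max()<45]
ra,rb=red(a,(276,147)),red(b,(252,155));print(ra,rb)
from g import o,Rj
if ra and rb:
    p=tri(a,ra[0][1],b,rb[0][1]);d=Rj.T@(p[:2]-o);print('grip centre jig',d,p[2])
E
python3 g.py 0 0 132 215
```

```text
[(array([248, 143,  10,  15,  88], dtype=int32), array([252.8, 149.5]))] [(array([236, 167,  12,   7,  57], dtype=int32), array([241.2, 170.1]))]
grip centre jig [0.00163176 0.14264446] 0.15266114833115504
turn [0.02 0.06 0.08]
t 12.375 jig tip now [-170.8  157.8  222.1] F [-0.5  0.1  0.5] w 0.00023134107376092264
[  0. 132. 215.] -> [-17.07  -2.61   0.73]
```

View pics/c4.png

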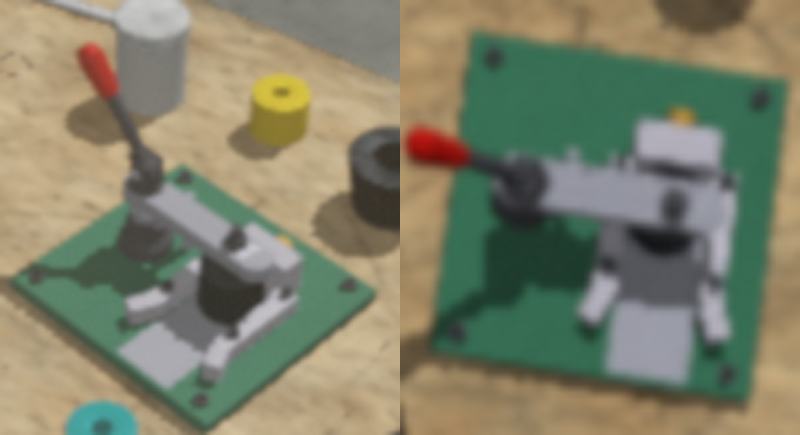

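The strap is over the bushing on its stop (top crop: screw (674,207)). The lever is up along +y with its grip at (437,147) in the top crop, about 0.8 rad. Now to the lever.

```bash
cat > lv.py <<'E'
import numpy as np,sys
for q in map(float,sys.argv[1:]):
    print(f"0 {75.5+88*np.cos(q)-16.5*np.sin(q):.1f} {90+88*np.sin(q)+16.5*np.cos(q):.1f}",end=' ')
E
python3 g.py 0 0 125 200
```

```text
turn [0.02 0.06 0.08]
t 12.375 jig tip now [-170.8  157.8  222.1] F [-0.5  0.1  0.5] w 0.00023134107376092264
[  0. 125. 200.] -> [-17.07  -3.31   2.23]
```

>>> carry_out(steps=[{"wx": 0,"wy": 0,"wz": 0,"tx": -6,"ty": -3.3,"tz": 0,"jaw": 0},{"wx": 0,"wy": 0,"wz": 0,"tx": -12,"ty": -3.3,"tz": 0,"jaw": 0},{"wx": 0,"wy": 0,"wz": 0,"tx": -17,"ty": -3.3,"tz": 1,"jaw": 0},{"wx": 0,"wy": 0,"wz": 0,"tx": -17.1,"ty": -3.3,"tz": 2.2,"jaw": 0},{"wx": 0,"wy": 0,"wz": 0,"tx": -17.1,"ty": -3.3,"tz": 2.2,"jaw": 0},{"wx": 0,"wy": 0,"wz": 0,"tx": -17.1,"ty": -3.3,"tz": 2.2,"jaw": 0}])

```text
time: 13.12
position: [0.6186, 0.0408, 0.2737]
ee_rot: [-0.0, 0.078, 0.997, 0.0]
ft_force: [-0.4, -0.2, -0.8]
gripper_width: -0.0
grasp_force: 0.0
```

```bash
python3 g.py 0 $(python3 lv.py 1.0 .9 .8 .7 .6 .5 .4 .3 .2 .1 0 -.02)
```

```text
turn [ 0.   -0.01 -0.08]
t 13.125 jig tip now [ -0.9 123.3 200.7] F [-0.4 -0.2 -0.8] w -2.972289739932764e-05
[  0.  109.2 173. ] -> [-0.09 -1.41  2.77]
[  0.  117.3 169.2] -> [-0.09 -0.6   3.15]
[  0.  125.  164.6] -> [-0.09  0.17  3.61]
[  0.  132.2 159.3] -> [-0.09  0.89  4.14]
[  0.  138.8 153.3] -> [-0.09  1.55  4.74]
[  0.  144.8 146.7] -> [-0.09  2.15  5.4 ]
[  0.  150.1 139.5] -> [-0.09  2.68  6.12]
[  0.  154.7 131.8] -> [-0.09  3.14  6.89]
[  0.  158.5 123.7] -> [-0.09  3.52  7.7 ]
[  0.  161.4 115.2] -> [-0.08  3.81  8.55]
[  0.  163.5 106.5] -> [-0.08  4.02  9.42]
[  0.  163.8 104.7] -> [-0.08  4.05  9.6 ]
```

>>> carry_out(steps=[{"wx": 0,"wy": 0,"wz": 0,"tx": -0.1,"ty": -0.6,"tz": 2.4,"jaw": 0},{"wx": 0,"wy": 0,"wz": 0,"tx": -0.1,"ty": -0.2,"tz": 3.2,"jaw": 0},{"wx": 0,"wy": 0,"wz": 0,"tx": -0.1,"ty": 0.2,"tz": 3.6,"jaw": 0},{"wx": 0,"wy": 0,"wz": 0,"tx": -0.1,"ty": 0.9,"tz": 4.1,"jaw": 0},{"wx": 0,"wy": 0,"wz": 0,"tx": -0.1,"ty": 1.5,"tz": 4.7,"jaw": 0},{"wx": 0,"wy": 0,"wz": 0,"tx": -0.1,"ty": 2.1,"tz": 5.4,"jaw": 0},{"wx": 0,"wy": 0,"wz": 0,"tx": -0.1,"ty": 2.7,"tz": 6.1,"jaw": 0},{"wx": 0,"wy": 0,"wz": 0,"tx": -0.1,"ty": 3.1,"tz": 6.9,"jaw": 0},{"wx": 0,"wy": 0,"wz": 0,"tx": -0.1,"ty": 3.5,"tz": 7.7,"jaw": 0},{"wx": 0,"wy": 0,"wz": 0,"tx": -0.1,"ty": 3.5,"tz": 7.7,"jaw": 0}])

```text
time: 14.38
position: [0.6257, 0.0761, 0.195]
ee_rot: [-0.001, 0.077, 0.997, -0.0]
ft_force: [0.3, -0.0, -0.2]
gripper_width: -0.0004
grasp_force: 0.0
```

```bash
python3 g.py 0 $(python3 lv.py .2 .1 0 -.03)
```

```text
turn [-0.03 -0.07 -0.01]
t 14.375 jig tip now [  0.7 159.2 122. ] F [ 0.3 -0.  -0.2] w -0.00035089125134287326
[  0.  158.5 123.7] -> [ 0.07 -0.07 -0.17]
[  0.  161.4 115.2] -> [0.07 0.22 0.68]
[  0.  163.5 106.5] -> [0.07 0.43 1.55]
[  0.  164.  103.9] -> [0.07 0.48 1.81]
```

Run:
```python
from h import *
a=snap('scene')
h=cv2.cvtColor(a['img'],cv2.COLOR_RGB2HSV); m=cv2.inRange(h,(0,150,60),(6,255,255))|cv2.inRange(h,(174,150,60),(180,255,255))
n,l,st,c=cv2.connectedComponentsWithStats(m); print([(st[i],c[i].round(1)) for i in range(1,n) if 200<c[i][0]<330])
from g import o,Rj
for q in(0,.2,.8): 
    r,k=81.5,6.5;y=.001*(90+r*np.cos(q)-k*np.sin(q)); print(q,proj(a,np.r_[o+Rj@[0,y],.09+.001*(r*np.sin(q)+k*np.cos(q))]))
cv2.imwrite('pics/c5.png',cv2.resize(a['img'][110:235,195:310,::-1],(600,600),interpolation=cv2.INTER_CUBIC))
```

```text
[(array([240, 152,  13,  11,  37], dtype=int32), array([245.8, 158.3]))]
0 [244.91475794 161.72719728]
0.2 [245.59175267 157.49624145]
0.8 [252.55001689 149.75884937]
```

View pics/c5.png

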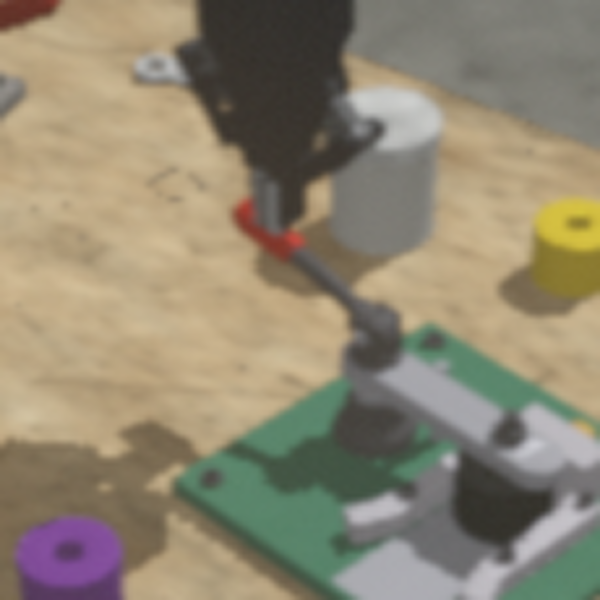

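The tip is on the red grip at about (272,230) and the lever has come down to about 0.2 rad. I'll continue down to the stop.

>>> carry_out(steps=[{"wx": 0,"wy": 0,"wz": 0,"tx": 0,"ty": 0.2,"tz": 0.6,"jaw": 0},{"wx": 0,"wy": 0,"wz": 0,"tx": 0,"ty": 0.3,"tz": 1.1,"jaw": 0},{"wx": 0,"wy": 0,"wz": 0,"tx": 0,"ty": 0.4,"tz": 1.5,"jaw": 0},{"wx": 0,"wy": 0,"wz": 0,"tx": 0,"ty": 0.4,"tz": 1.6,"jaw": 0},{"wx": 0,"wy": 0,"wz": 0,"tx": 0,"ty": 0.4,"tz": 1.6,"jaw": 0}])

```text
time: 15.05
position: [0.6267, 0.0796, 0.1799]
ee_rot: [0.0, 0.078, 0.997, -0.0]
ft_force: [-0.5, 0.6, 1.4]
gripper_width: -0.0001
grasp_force: 0.4
```

>>> carry_out(steps=[{"wx": 0,"wy": 0,"wz": 0,"tx": 0,"ty": 0,"tz": 0.1,"jaw": 0},{"wx": 0,"wy": 0,"wz": 0,"tx": 0,"ty": 0,"tz": 0.2,"jaw": 0},{"wx": 0,"wy": 0,"wz": 0,"tx": 0,"ty": 0,"tz": 0.2,"jaw": 0},{"wx": 0,"wy": 0,"wz": 0,"tx": 0,"ty": 0,"tz": 0.2,"jaw": 0}])

```text
time: 15.55
position: [0.6268, 0.0798, 0.1782]
ee_rot: [0.0, 0.078, 0.997, 0.0]
ft_force: [-1.5, 1.8, 3.0]
gripper_width: -0.0002
grasp_force: 1.9
```

>>> carry_out(steps=[{"wx": 0,"wy": 0,"wz": 0,"tx": 0,"ty": 0,"tz": 0.2,"jaw": 0},{"wx": 0,"wy": 0,"wz": 0,"tx": 0,"ty": 0,"tz": 0.3,"jaw": 0},{"wx": 0,"wy": 0,"wz": 0,"tx": 0,"ty": 0,"tz": 0.3,"jaw": 0},{"wx": 0,"wy": 0,"wz": 0,"tx": 0,"ty": 0,"tz": 0.3,"jaw": 0}])

```text
time: 16.05
position: [0.627, 0.0799, 0.1775]
ee_rot: [0.001, 0.078, 0.997, 0.0]
ft_force: [-6.0, 0.5, 18.0]
gripper_width: 0.0004
grasp_force: 9.2
```

The stop is felt at 18 N. I'll lift clear and check.

>>> carry_out(steps=[{"wx": 0,"wy": 0,"wz": 0,"tx": 0,"ty": 0,"tz": -0.4,"jaw": 0},{"wx": 0,"wy": 0,"wz": 0,"tx": 0,"ty": 0,"tz": -3,"jaw": 0},{"wx": 0,"wy": 0,"wz": 0,"tx": 0,"ty": 0,"tz": -8,"jaw": 0},{"wx": 0,"wy": 0,"wz": 0,"tx": 5,"ty": 4,"tz": -11,"jaw": 0},{"wx": 0,"wy": 0,"wz": 0,"tx": 10,"ty": 9,"tz": -11,"jaw": 0},{"wx": 0,"wy": 0,"wz": 0,"tx": 14,"ty": 13,"tz": -11,"jaw": 0},{"wx": 0,"wy": 0,"wz": 0,"tx": 14,"ty": 15,"tz": -11,"jaw": 0},{"wx": 0,"wy": 0,"wz": 0,"tx": 14,"ty": 15,"tz": -11,"jaw": 0},{"wx": 0,"wy": 0,"wz": 0,"tx": 14,"ty": 15,"tz": -11,"jaw": 0}])

```text
time: 17.18
position: [0.5117, 0.2488, 0.2845]
ee_rot: [-0.0, 0.078, 0.997, -0.001]
ft_force: [-0.6, -0.6, -0.4]
gripper_width: 0.0001
grasp_force: 0.0
```

Run:
```python
from h import *
from g import o,Rj
a=snap('scene');b=snap('top')
cs=[]
for s in(a,b):
    h=cv2.cvtColor(s['img'],cv2.COLOR_RGB2HSV); m=cv2.inRange(h,(0,150,80),(6,255,255))|cv2.inRange(h,(174,150,80),(180,255,255))
    n,l,st,c=cv2.connectedComponentsWithStats(m); x=[c[i] for i in range(1,n) if 215<c[i][0]<330 and st[i,4]>15 and 130<c[i][1]<190]; print(x); cs+=x[:1]
if len(cs)==2: p=tri(a,cs[0],b,cs[1]); print('grip',Rj.T@(p[:2]-o),p[2])
cv2.imwrite('pics/c6.png',np.hstack([cv2.resize(a['img'][130:255,225:340,::-1],(400,435),interpolation=cv2.INTER_CUBIC),cv2.resize(b['img'][145:220,225:300,::-1],(400,435),interpolation=cv2.INTER_CUBIC)]))
```

```text
[array([245.17647059, 161.33823529])]
[array([232.59016393, 170.93442623])]
grip [0.00184723 0.17211396] 0.09643610057008863
```

View pics/c6.png

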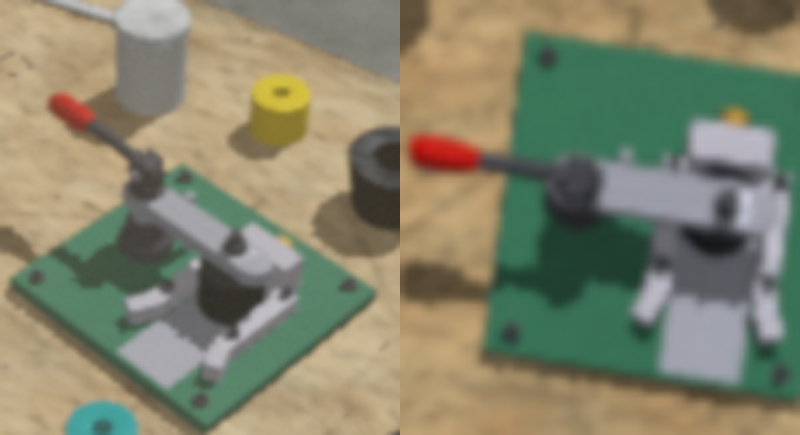

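The lever lies level (grip at (70,110) in the scene crop, centre 96 mm high, as expected fully down). The strap is over the bushing and the arm is clear, so I'm handing in.

```bash
python3 -c "
from bench import ctrl; print(ctrl.job_done())"
```

```text
the job is handed in; nothing more can be done
None
```

I handed the job in after about 17 s of robot time: the bushing was pushed home, the strap swung to its stop and the cam lever pushed fully down by every check I could make, though the foot's clamping force could not be measured and the hand-in gave no verdict.

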